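# Park the meter and slide the board home

### The job

The red multimeter is lying where the circuit board has to go: lay it on the narrow yellow sloped stand, centred, display facing up and display end at the top of the slope, its lower end at the lip; set it down and let go, do not drop it. Then slide the black carrier with the circuit board along the blue mat, without lifting or tipping it, fully home into the inner corner of the L-shaped metal stop, with its long side flush against the long rail and its short side flush against the short rail. Leave the other things on the bench where they are.

Things in the scene. Friction and masses are not known exactly. Their poses are not given: they have to be found in the camera images.
- meter: red compact multimeter, a rounded box 125 x 62 x 30 mm (length x, width y, height z; the dial adds 4 mm), 0.26 kg, lying display up on the mat inside the L-shaped stop. Origin: centre of its underside. x points along its length to the display end, z out of the display face.
- meter_display_end (a point): point at the middle of the meter's display end, 62.5 mm from its origin along its x, 15 mm above its underside
- stand: fixed meter stand on the table, left: dark base 135 x 90 mm, yellow cradle plate 132 mm long, only 50 mm wide, sloping up along the stand's +x at 25 degrees (0.436 rad) from level; its upper face is 30 mm above the table at the low end, 86 mm at the high end. A lip across the low (-x) end rises 12 mm off the slope. Origin: centre of the base underside; z up.
- stand_rest (a point): point on the cradle's upper face, 66.5 mm up the slope from the lip, mid-width: the underside centre of the meter belongs here (its lower end is then 4 mm from the lip); 58 mm above the table
- carrier: black board carrier with a blue circuit board, 120 (x) x 160 (y) mm, frame 24 mm high, board and chips rise to 30 mm, about 0.35 kg, loose on the mat. Origin: centre of its underside. x along its short sides, y along its long sides, z up.
- stop: fixed L-shaped metal stop on the mat, rails 12 mm thick, 18 mm high. Origin: inner corner, at the mat surface. Long rail: 300 mm along the stop's -y, inner face at x = 0, far side; short rail: 160 mm along -x, inner face at y = 0, left side. The carrier belongs at x = -60 mm, y = -80 mm in the stop's frame, axes parallel.
- mat: fixed blue repair mat, 440 x 635 mm, 3 mm thick: its top, on which meter, carrier and stop lie, is 3 mm above the table. Origin: centre of its underside.
- solder_spool: bystander, not to be moved: green solder spool standing on end, 52 mm across, 40 mm high. Origin: on it, centre of the underside
- flux_jar: bystander, not to be moved: amber jar with a black cap, 48 mm across, 50 mm high. Origin: on it, centre of the underside
- parts_dish: bystander, not to be moved: small steel dish, 72 mm across, 24 mm high. Origin: on it, centre of the underside
- spray_can: bystander, not to be moved: blue spray can with a red cap, 52 mm across, 170 mm high. Origin: on it, centre of the underside
- esd_brush: bystander, not to be moved: black brush, 150 mm long, lying on the mat near the robot. Origin: on it
- screw_box: bystander, not to be moved: clear open screw box with compartments, 90 x 140 x 35 mm. Origin: on it, centre of the underside

How it is judged:
By the outcome, as a careful person would: the job done as asked, in the order asked, and still so for the second after the job is handed in, with the robot touching nothing.
It also fails if it takes over 72 s, if anything falls off the work surface, if the arm or the gripper's body presses on something with over 40 N, if the wrist force passes 120 N, or if a joint passes its speed limit or range.

### The arm

A 6-joint arm with a two-finger parallel gripper is mounted at the origin on the work surface. World frame = base frame: x ahead of the robot, y to its left, z up, the work surface at z = 0. Lengths are in m, angles in rad, forces in N, time in s.
With the tool pointing down it reaches from about 0.375 to 0.9 m from the base axis. Payload 3.1 kg.
Tool frame: the origin (TCP) lies midway between the tips of the shut fingers; the grasp point (between the pads) lies 19 mm behind it; z points along the fingers, y is the line along which they close (so a half turn about z gives the same grasp; the last joint's range is limited). The gripper opens to 87 mm and grips with 3 to 60 N. Pads are 19 mm wide; open, the fingers measure 117 mm over their backs; the gripper's body (75 mm by 190 mm) begins 51 mm behind the grasp point.
Start: joints at [-1.427, 0.527, 1.433, -0, 1.181, -0.178], TCP at [0.198, -0.593, 0.223] pointing down, gripper open.
Joint ranges: [-3.08, 3.08], [-0.75, 2.2], [0.22, 2.44], [-1.43, 4.57], [0, 2.65], [-2.85, 2.85]. Speed limits (rad/s): [2.79, 2.79, 3.14, 3.14, 3.14, 3.14].

### API

Orientations are given as a unit quaternion [x, y, z, w].
In Python, from rig import robot gives the robot as it stands. The module is installed in compiled form; this text tells all that it offers.
- The arm moves only by the tool play_rows, never from a script. Its arguments are lists of equal length, an entry for each row: "gripper": the closure, from -1 (fully open) to 1 (shut); "delta_pos": the shift along the tool's x, y, z in cm, a list of three; "turn": the turn, a rotation vector about the tool's x, y, z in rad, a list of three. A call has 1 to 12 rows; each row is the pose to reach, as a shift and turn from the pose commanded when the call began, along the tool's axes at that moment; what a row does not reach only later rows make up. A row lasts 1/8 s, in which the tool goes at most 62.5 mm and 10.7 degrees, less where a joint would pass 70% of its speed; a pose out of reach is approached as far as the arm can. A call with a gripper value outside its range is refused whole. The fingers move at their own pace and stop on an object; "squeeze" is the grip in N (left out, the last holds). Time passes only in rows, so rows that repeat a pose let the fingers close. It gives the time, the measured TCP pose, the force, the opening and the grip force at its end, in the units of the state.
- robot.get_obs(): the state, without advancing time (a new reading comes with each control period).
- robot.camera(name): name is "side" or "top" or "wrist"; returns a dict with "color" (480x640x3 uint8, red, green, blue), "vfov" (degrees; the focal length in pixels is half the picture's height over the tangent of half this angle, whatever the lens; pixels are square), "cx", "cy" (the principal point, pixels), "R" (3x3) and "t" (3): a world point X has camera coordinates R X + t. Camera axes: x right, y down, z forward; pixel columns grow to the right and rows downward; lengths in m; the calibration is good to about 2 mm. A picture is of the moment at which its call begins. There is no depth.
- robot.hand_in(): hands the job in; it is judged then, once.
The state is a dict: "time": time; "q": joint angles; "joint_velocities": joint speeds; "joint_torque": joint torques, N m; "position": TCP position; "tool_rot": TCP orientation; "ft_force": force on the tool from outside, world axes, zero at the start; "moment": the same for the moment, N m; "grip_width": finger opening in m; "grip_force": force on a finger pad.
Only numpy, scipy, OpenCV 4.12 (cv2) and the standard library are available. Lean on these libraries where they do the work, as an engineer would, in place of code of your own. Each camera call takes 0.05 s, during which the arm holds its last target. There are 200 camera calls.

## Working session

There is one attempt and no reset: what is moved stays moved. The work goes in short steps, Python scripts to look and compute and a tool call to move; the robot and the scene stay as the last step left them, time stands still between calls to the robot, and variables do not carry over. Pictures are saved under pics/ and viewed, at most 10 in all, crops included, and the job is handed in when it is done.

Besides the shell and the picture viewer there is one more tool, called after "Request:" as name(argument=value, ...) on one line, values as JSON. play_rows: Moves the arm, as the interface text tells. Its arguments: {"type":"object","properties":{"gripper":{"type":"array","items":{"type":"number"}},"delta_pos":{"type":"array","items":{"type":"array","items":{"type":"number"}}},"turn":{"type":"array","items":{"type":"array","items":{"type":"number"}}},"squeeze":{"type":"number"}},"required":["gripper","delta_pos","turn"]}

```bash
mkdir -p pics; cat > h.py <<'E'
import numpy as np, cv2
from rig import robot
def cam(n):
    c=robot.camera(n); c['f']=240/np.tan(np.radians(c['vfov'])/2); c['R']=np.array(c['R']); c['t']=np.array(c['t']); return c
def ray(c,uv):
    uv=np.atleast_2d(uv).astype(float)
    d=np.c_[(uv[:,0]-c['cx'])/c['f'],(uv[:,1]-c['cy'])/c['f'],np.ones(len(uv))]@c['R']
    return -c['R'].T@c['t'],d
def onz(c,uv,z):
    o,d=ray(c,uv); return o+d*((z-o[2])/d[:,2])[:,None]
def proj(c,X):
    p=np.atleast_2d(X)@c['R'].T+c['t']; return np.c_[c['cx']+c['f']*p[:,0]/p[:,2],c['cy']+c['f']*p[:,1]/p[:,2]]
def tri(c1,u1,c2,u2):
    A=[];b=[]
    for c,u in((c1,u1),(c2,u2)):
        o,d=ray(c,u); d=d[0]/np.linalg.norm(d[0]); P=np.eye(3)-np.outer(d,d); A.append(P);b.append(P@o)
    return np.linalg.lstsq(np.vstack(A),np.hstack(b),rcond=None)[0]
def save(c,name,crop=None,s=1):
    im=c['color'][:,:,::-1]
    if crop: x0,y0,x1,y1=crop; im=im[y0:y1,x0:x1]
    cv2.imwrite('pics/'+name,cv2.resize(im,None,fx=s,fy=s,interpolation=cv2.INTER_CUBIC))
E
python3 - <<'E'
from h import *
for n in('top','side'):
    c=cam(n); save(c,n+'0.png'); print(n,c['f'],c['cx'],c['cy'],(-c['R'].T@c['t']).round(3),c['R'].round(3).tolist())
o=robot.get_obs();print({k:np.round(v,3).tolist() for k,v in o.items()})
E
```

```text
top 533.8646533754595 317.2321707353726 244.50997280905065 [ 0.283 -0.059  1.507] [[0.023, -1.0, 0.01], [-0.982, -0.025, -0.186], [0.186, -0.006, -0.982]]
side 513.9159383884764 318.4112096527841 244.7033564929405 [-0.118  0.596  0.925] [[-0.674, -0.739, 0.01], [-0.507, 0.452, -0.734], [0.538, -0.499, -0.679]]
{'time': 0.1, 'q': [-1.426, 0.528, 1.434, -0.0, 1.181, -0.178], 'joint_velocities': [-0.0, -0.003, -0.002, -0.002, -0.001, -0.002], 'joint_torque': [-0.001, -44.099, -17.715, 0.064, 0.053, -0.0], 'position': [0.198, -0.592, 0.222], 'tool_rot': [0.987, 0.161, 0.0, -0.001], 'ft_force': [-0.003, 0.173, 0.09], 'moment': [0.014, 0.012, 0.064], 'grip_force': 0.0, 'grip_width': 0.087}
```

View pics/top0.png

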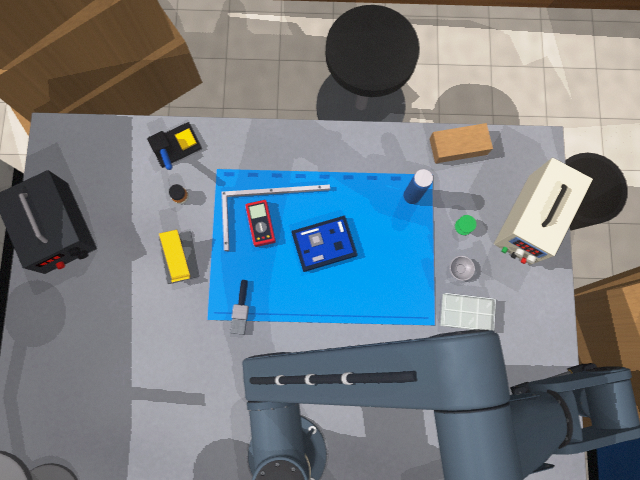

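View pics/side0.png

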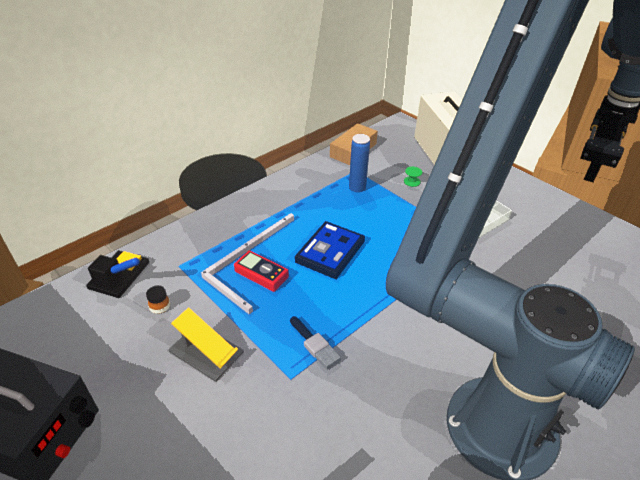

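The top view shows the meter at (261,223), the carrier at (324,244), the stop corner at about (228,194) and the yellow stand at (174,256). The side view shows the meter at (262,271), the stand at (206,340), the carrier at (330,249) and the stop corner at about (207,274).

```bash
python3 - <<'E'
from h import *
T=cam('top');S=cam('side')
def mask(c,lo,hi,box):
    h=cv2.cvtColor(c['color'],cv2.COLOR_RGB2HSV); m=cv2.inRange(h,lo,hi); z=np.zeros_like(m);x0,y0,x1,y1=box; z[y0:y1,x0:x1]=m[y0:y1,x0:x1]; return z
def big(m):
    k=max(cv2.findContours(m,cv2.RETR_EXTERNAL,cv2.CHAIN_APPROX_NONE)[0],key=cv2.contourArea); return cv2.convexHull(k)
def red(c,box): return mask(c,(0,120,60),(8,255,255),box)|mask(c,(170,120,60),(180,255,255),box)
for n,c,mb,yb in(('T',T,(235,190,285,255),(150,220,200,295)),('S',S,(225,245,295,295),(160,300,250,375))):
    k=big(red(c,mb)); r=cv2.minAreaRect(k); print(n,'meter px',r, 'xy@.033',onz(c,r[0],.033).round(4), 'poly',cv2.approxPolyDP(k,3,True)[:,0].tolist())
    k=big(mask(c,(20,120,60),(35,255,255),yb)); print(n,'yellow',cv2.minAreaRect(k),cv2.approxPolyDP(k,2.5,True)[:,0].tolist())
print('stop corner',onz(T,[[228,194]],.021).round(3))
a=T['color'][150:300,140:370,::-1];b=S['color'][240:385,150:380,::-1]
im=np.vstack([cv2.resize(a,(690,450),interpolation=2)[:300],])
cv2.imwrite('pics/c1.png',cv2.resize(T['color'][155:295,150:365,::-1],None,fx=3.7,fy=3.7,interpolation=2))
cv2.imwrite('pics/c2.png',cv2.resize(S['color'][210:385,160:370,::-1],None,fx=3.4,fy=3.4,interpolation=2))
E
```

```text
T meter px ((259.86737060546875, 222.7897186279297), (43.718021392822266, 21.15799331665039), 77.7352294921875) xy@.033 [[0.6214 0.0956 0.033 ]] poly [[265, 200], [274, 240], [256, 246], [246, 204]]
T yellow ((174.3676300048828, 255.4036865234375), (51.13253402709961, 19.485639572143555), 75.3236083984375) [[177, 230], [189, 278], [172, 282], [159, 233]]
S meter px ((260.60003662109375, 270.3000183105469), (53.218414306640625, 25.93838882446289), 26.56505012512207) xy@.033 [[0.6139 0.1063 0.033 ]] poly [[287, 277], [271, 290], [237, 272], [234, 264], [249, 250], [287, 269]]
S yellow ((203.7927703857422, 336.172119140625), (67.64057159423828, 26.747196197509766), 41.76030349731445) [[187, 308], [237, 348], [220, 368], [171, 323]]
stop corner [[0.707 0.192 0.021]]
```

View pics/c1.png

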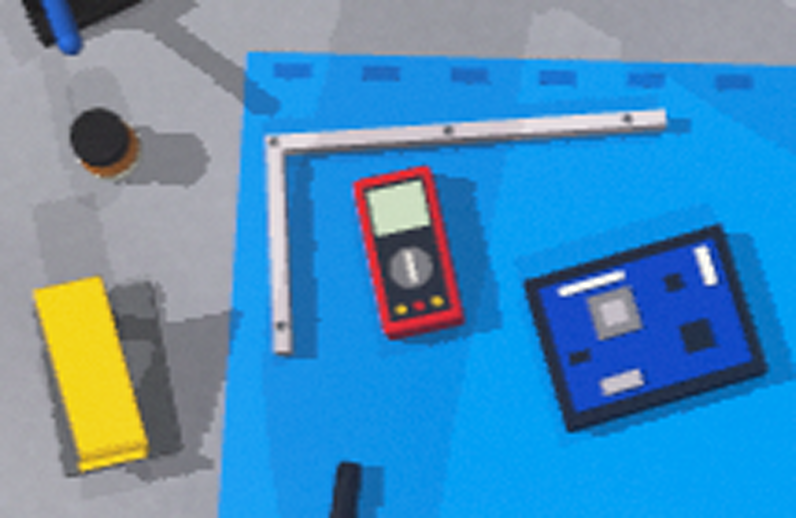

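View pics/c2.png

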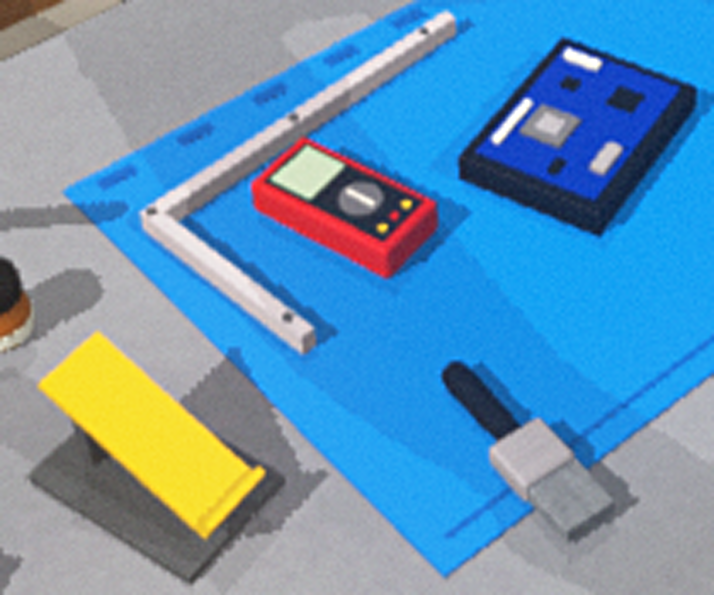

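Both crops agree. The meter's display end points away from the robot, with a yaw of about 12°. The stand's high end is also on the far side and its lip faces the robot. I'll move over the meter to refine the measurements with the wrist camera.

Request:
play_rows(gripper=[-1, -1, -1, -1, -1, -1, -1, -1, -1, -1, -1, -1], delta_pos=[[5, -4.4, -7.8], [10, -8.8, -7.8], [15, -13.2, -7.8], [20, -17.6, -7.8], [25, -22, -7.8], [30, -26.5, -7.8], [35, -30.9, -7.8], [40, -35.3, -7.8], [45, -39.7, -7.8], [50, -44.1, -7.8], [55, -48.5, -7.8], [60, -52.9, -7.8]], turn=[[0, 0, 0.113], [0, 0, 0.113], [0, 0, 0.113], [0, 0, 0.113], [0, 0, 0.113], [0, 0, 0.113], [0, 0, 0.113], [0, 0, 0.113], [0, 0, 0.113], [0, 0, 0.113], [0, 0, 0.113], [0, 0, 0.113]])

```text
time: 1.7
position: [0.5623, 0.0361, 0.3005]
tool_rot: [0.994, 0.105, 0.0, 0.0]
ft_force: [0.5, -1.1, 0.3]
grip_width: 0.087
grip_force: 0.0
```

Request:
play_rows(gripper=[-1, -1, -1, -1], delta_pos=[[0, 0, 0], [0, 0, 0], [0, 0, 0], [0, 0, 0]], turn=[[0, 0, 0], [0, 0, 0], [0, 0, 0], [0, 0, 0]])

```text
time: 2.2
position: [0.5612, 0.0327, 0.3007]
tool_rot: [0.995, 0.104, -0.0, 0.0]
ft_force: [-0.2, -0.1, 0.1]
grip_width: 0.0871
grip_force: 0.0
```

```bash
cat >> h.py <<'E'
from scipy.spatial.transform import Rotation as Ro
def tool(yaw,pitch=0):  # tool x at yaw; pitch>0 tips tool z forward along tool x (slope up along x)
    y=np.radians(yaw);p=np.radians(pitch)
    n=np.array([-np.sin(p)*np.cos(y),-np.sin(p)*np.sin(y),np.cos(p)])
    x=np.array([np.cos(p)*np.cos(y),np.cos(p)*np.sin(y),np.sin(p)])
    return np.c_[x,np.cross(-n,x),-n]
def go(pos,Rt):
    o=robot.get_obs(); R0=Ro.from_quat(o['tool_rot']).as_matrix()
    print('dcm',(R0.T@(np.array(pos)-o['position'])*100).round(2),'turn',Ro.from_matrix(R0.T@Rt).as_rotvec().round(4))
def state():
    o=robot.get_obs(); R=Ro.from_quat(o['tool_rot']).as_matrix()
    print('t',round(o['time'],2),'pos',np.round(o['position'],4),'x',R[:,0].round(4),'z',R[:,2].round(4),'q',np.round(o['q'],2),'F',np.round(o['ft_force'],1),'w',round(o['grip_width'],4),'g',round(o['grip_force'],1))
E
python3 - <<'E'
from h import *
state();c=cam('wrist');save(c,'w0.png');np.save('w0.npy',c,allow_pickle=True)
print(c['f'],c['cx'],c['cy'],(-c['R'].T@c['t']).round(3),c['R'].round(3).tolist())
E
```

```text
t 2.2 pos [0.5612 0.0327 0.3007] x [ 9.786e-01  2.059e-01 -1.000e-04] z [-1.e-04 -1.e-04 -1.e+00] q [-0.14  0.36  1.49 -0.    1.29  1.22] F [-0.2 -0.1  0.1] w 0.0871 g 0.0
379.7060725969118 318.2412918330034 241.7063587233957 [0.642 0.049 0.462] [[0.207, -0.978, -0.0], [-0.935, -0.198, 0.295], [-0.289, -0.061, -0.955]]
```

View pics/w0.png

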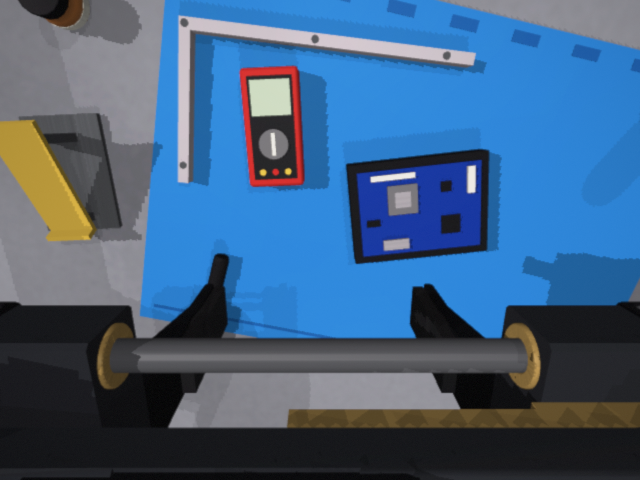

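The wrist view shows the meter at (272,127), the stop corner at (190,30), the carrier at (420,208), and the stand partly cut off at the left (45,180). I'll shift left for a second wrist view that covers the stand.

Request:
play_rows(gripper=[-1, -1, -1, -1, -1], delta_pos=[[-0.5, -6, 0], [-1, -12, 0], [-1, -13, 0], [-1, -13, 0], [-1, -13, 0]], turn=[[0, 0, 0], [0, 0, 0], [0, 0, 0], [0, 0, 0], [0, 0, 0]])

```text
time: 2.88
position: [0.5255, 0.1578, 0.3006]
tool_rot: [0.995, 0.104, 0.0, 0.0]
ft_force: [-0.6, -0.9, 0.0]
grip_width: 0.087
grip_force: 0.0
```

```bash
cat > m.py <<'E'
from h import *
def mask(c,lo,hi,box=None):
    h=cv2.cvtColor(c['color'],cv2.COLOR_RGB2HSV); m=cv2.inRange(h,lo,hi)
    if box is None: return m
    z=np.zeros_like(m);x0,y0,x1,y1=box; z[y0:y1,x0:x1]=m[y0:y1,x0:x1]; return z
def big(m):
    return max(cv2.findContours(m,cv2.RETR_EXTERNAL,cv2.CHAIN_APPROX_NONE)[0],key=cv2.contourArea)
def red(c,box=None): return mask(c,(0,120,60),(8,255,255),box)|mask(c,(170,120,60),(180,255,255),box)
def disp(c,box): # display centroid (pale green) 
    m=mask(c,(25,15,140),(85,120,255),box); return m
E
python3 - <<'E'
from m import *
state()
A=np.load('w0.npy',allow_pickle=True).item();B=cam('wrist');np.save('w1.npy',B,allow_pickle=True);save(B,'w1.png')
rs=[]
for c in(A,B):
    m=red(c); m[300:]=0; k=big(m); r=cv2.minAreaRect(k); bx=cv2.boundingRect(k); rs.append((c,k,bx))
    print('px',[np.round(v,1) for v in r],'area',cv2.contourArea(k),'C@.033',onz(c,r[0],.033).round(4))
    print(' corners',onz(c,cv2.boxPoints(r),.033)[:,:2].round(4).tolist())
    x,y,w,h=bx; d=disp(c,(x,y,x+w,y+h)); k2=big(d); r2=cv2.minAreaRect(k2); print(' disp',r2); rs[-1]+=(r2[0],)
print('disp tri',tri(A,rs[0][3],B,rs[1][3]).round(4))
m=mask(B,(20,100,60),(35,255,255)); m[300:]=0; k=big(m); print('yellow',cv2.minAreaRect(k),cv2.approxPolyDP(cv2.convexHull(k),3,True)[:,0].tolist())
E
```

```text
t 2.88 pos [0.5255 0.1578 0.3006] x [9.784e-01 2.066e-01 4.000e-04] z [ 6.e-04 -6.e-04 -1.e+00] q [ 0.09  0.34  1.53 -0.    1.28  1.45] F [-0.6 -0.9  0. ] w 0.087 g 0.0
px [array([271.7, 126. ]), array([118.9,  58.2]), np.float64(87.0)] area 6479.0 C@.033 [[0.6299 0.0981 0.033 ]]
 corners [[0.6796, 0.1405], [0.6949, 0.0822], [0.5758, 0.0518], [0.5588, 0.1155]]
 disp ((269.5793151855469, 96.84827423095703), (36.759986877441406, 40.16586685180664), 86.633544921875)
px [array([391.5, 117.4]), array([120.7,  60.1]), np.float64(89.4)] area 6771.5 C@.033 [[0.6297 0.0985 0.033 ]]
 corners [[0.6799, 0.1448], [0.6933, 0.0845], [0.5748, 0.048], [0.5602, 0.1139]]
 disp ((393.0, 87.5), (37.0, 40.0), 90.0)
disp tri [0.6586 0.1051 0.0346]
yellow ((160.90000915527344, 170.6999969482422), (139.14019775390625, 52.493804931640625), 71.56504821777344) [[117, 112], [168, 110], [202, 218], [200, 231], [157, 232], [116, 119]]
```

View pics/w1.png

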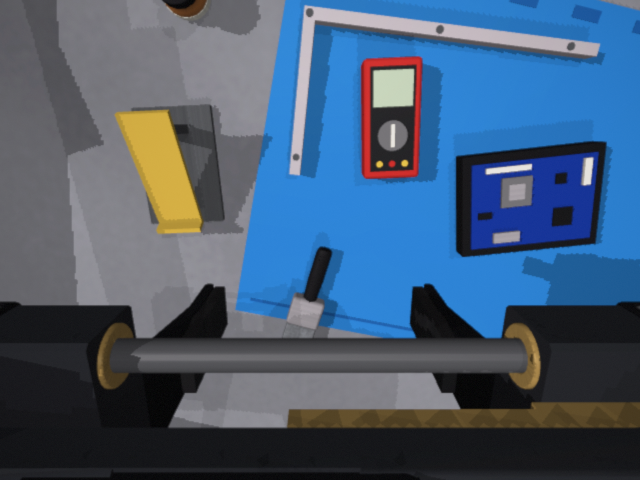

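Two-view triangulation puts the display at z = 0.035, which matches the expected 0.033. In this view the stand is complete (corners (117,112), (168,110), (202,220), (157,232)), along with the stop corner (308,20) and the carrier (530,200). I'll take one more wrist view nearer the stand so I can triangulate its plate.

Request:
play_rows(gripper=[-1, -1, -1, -1, -1], delta_pos=[[-2, -6, 0], [-3, -12, 0], [-4, -15, 0], [-4, -15, 0], [-4, -15, 0]], turn=[[0, 0, 0], [0, 0, 0], [0, 0, 0], [0, 0, 0], [0, 0, 0]])

```text
time: 3.55
position: [0.4554, 0.2964, 0.3005]
tool_rot: [0.995, 0.104, 0.0, 0.0]
ft_force: [0.5, -0.2, -0.4]
grip_width: 0.0872
grip_force: 0.0
```

```bash
cat >> m.py <<'E'
def quad(k,eps=6):
    """4 sides of hull fitted with lines -> subpixel corners, ordered as approx"""
    h=cv2.convexHull(k); 
    for e in np.arange(2,25,.5):
        p=cv2.approxPolyDP(h,e,True)[:,0]
        if len(p)==4: break
    pts=k[:,0].astype(float); L=[]
    for i in range(4):
        a,b=p[i].astype(float),p[(i+1)%4].astype(float); d=(b-a)/np.linalg.norm(b-a); n=np.array([-d[1],d[0]])
        s=(pts-a)@d; l=np.linalg.norm(b-a); q=pts[(abs((pts-a)@n)<3)&(s>.15*l)&(s<.85*l)]
        vx,vy,x,y=cv2.fitLine(q.astype(np.float32),cv2.DIST_HUBER,0,.01,.01).ravel(); L.append(np.cross([x,y,1],[x+vx,y+vy,1]))
    out=[]
    for i in range(4):
        c=np.cross(L[i-1],L[i]); out.append(c[:2]/c[2])
    return np.array(out)
def world_rect(c,k,z):
    P=onz(c,k[:,0],z)[:,:2]*1000; r=cv2.minAreaRect(P.astype(np.float32)); return r
E
python3 - <<'E'
from m import *
state()
A,B=[np.load(f,allow_pickle=True).item() for f in('w0.npy','w1.npy')]
C=cam('wrist');np.save('w2.npy',C,allow_pickle=True)
T=cam('top');S=cam('side')
for c in(A,B,C):
    m=red(c); m[300:]=0; k=big(m); print('meter',[np.round(v,1) for v in world_rect(c,k,.033)], onz(c,quad(k),.033)[:,:2].round(4).tolist())
Q={}
for n,c,b in(('B',B,(0,0,640,300)),('C',C,(0,0,640,300)),('T',T,(150,220,200,295)),('S',S,(160,300,250,375))):
    k=big(mask(c,(20,100,60),(35,255,255),b)); q=quad(k); Q[n]=(c,q); print(n,q.round(1).tolist())
# order: match by angle of onz
def order(c,q):
    w=onz(c,q,.06)[:,:2]; w=w-w.mean(0); u=np.array([np.cos(.24),np.sin(.24)]);v=np.array([-u[1],u[0]])
    return [q[np.argmax(a*(w@u)/.06+b*(w@v)/.025)] for a,b in((1,1),(1,-1),(-1,1),(-1,-1))]
O={n:(c,order(c,q)) for n,(c,q) in Q.items()}
for p in('BC','CS','BS','TS'):
    X=np.array([tri(O[p[0]][0],O[p[0]][1][i],O[p[1]][0],O[p[1]][1][i]) for i in range(4)]); print(p,X.round(4).tolist())
save(C,'w2.png')
E
```

```text
t 3.55 pos [0.4554 0.2964 0.3005] x [9.784e-01 2.070e-01 3.000e-04] z [ 5.e-04 -7.e-04 -1.e+00] q [ 0.37  0.33  1.54 -0.    1.27  1.73] F [ 0.5 -0.2 -0.4] w 0.0872 g 0.0
meter [array([627.5,  96.4]), array([122.9,  60.8]), np.float64(14.3)] [[0.6937, 0.0825], [0.576, 0.0524], [0.5614, 0.1103], [0.6793, 0.1404]]
meter [array([627. ,  98.8]), array([122.9,  62.5]), np.float64(14.5)] [[0.6942, 0.0844], [0.5756, 0.0541], [0.5605, 0.114], [0.6774, 0.143]]
meter [array([625.5, 103.8]), array([122.9,  70.3]), np.float64(14.3)] [[0.6923, 0.085], [0.575, 0.0553], [0.558, 0.1224], [0.6779, 0.153]]
B [[113.8, 112.2], [168.4, 109.3], [204.3, 230.4], [163.2, 233.1]]
C [[326.8, 63.4], [329.7, 198.0], [286.9, 198.0], [271.9, 66.7]]
T [[189.0, 270.0], [189.0, 277.7], [170.9, 281.7], [170.9, 274.4]]
S [[188.1, 307.6], [235.9, 349.9], [219.8, 367.9], [170.4, 323.2]]
BC [[0.5769, 0.3646, 0.0842], [0.5903, 0.3161, 0.0804], [0.4472, 0.3308, 0.0236], [0.4589, 0.2826, 0.0225]]
CS [[0.577, 0.3649, 0.0814], [0.5901, 0.3157, 0.0801], [0.4507, 0.3336, 0.0301], [0.4617, 0.2855, 0.0356]]
BS [[0.5768, 0.3655, 0.0821], [0.59, 0.3157, 0.0805], [0.4499, 0.3322, 0.0287], [0.4636, 0.2834, 0.031]]
TS [[0.4858, 0.3477, 0.1427], [0.4993, 0.3018, 0.1394], [0.4493, 0.3356, 0.0317], [0.4618, 0.286, 0.0339]]
```

View pics/w2.png

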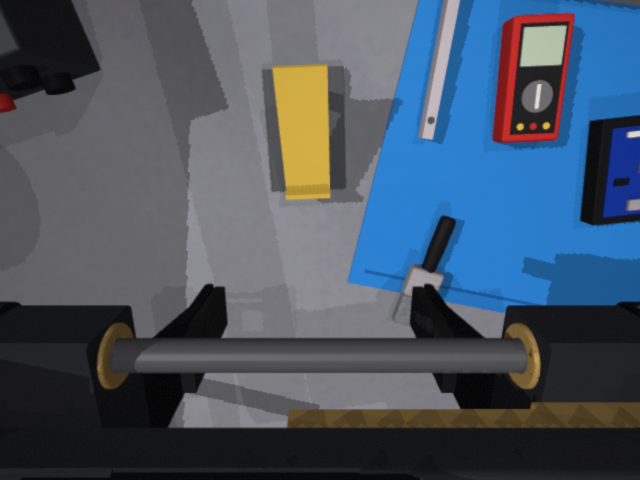

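The stand's far corners triangulate 51 mm apart (expected 50), at a yaw of about 14.5°. In this view the plate spans (272,66) to (330,198). Three views put the meter at (0.6275, 0.0973) with a yaw of 14.4°. I'll go above the meter.

Request:
play_rows(gripper=[-1, -1, -1, -1, -1, -1, -1, -1, -1, -1], delta_pos=[[2.5, 4.6, 0], [5, 9.2, 2], [7.6, 13.8, 5], [10.2, 18.4, 8], [12.72, 23.04, 11], [12.72, 23.04, 15], [12.72, 23.04, 20], [12.72, 23.04, 20], [12.72, 23.04, 20], [12.72, 23.04, 20]], turn=[[0, 0, -0.042], [0, 0, -0.042], [0, 0, -0.042], [0, 0, -0.042], [0, 0, -0.042], [0, 0, -0.042], [0, 0, -0.042], [0, 0, -0.042], [0, 0, -0.042], [0, 0, -0.042]])

```text
time: 4.95
position: [0.6288, 0.0987, 0.1033]
tool_rot: [0.992, 0.126, 0.003, 0.0]
ft_force: [0.1, -0.6, 0.1]
grip_width: 0.087
grip_force: 0.0
```

```bash
python3 - <<'E'
from m import *
state(); go([.6275,.0973,.007],tool(14.4))
C=np.load('w2.npy',allow_pickle=True).item();A,B=[np.load(f,allow_pickle=True).item() for f in('w0.npy','w1.npy')]
# stand: C and B rays onto sloped plane
y=np.radians(14.5);p=np.radians(25);n=np.array([-np.sin(p)*np.cos(y),-np.sin(p)*np.sin(y),np.cos(p)])
P0=np.array([.5835,.3405,.086])
for c in(C,B):
    k=big(mask(c,(20,100,60),(35,255,255),(0,0,640,300))); o,d=ray(c,k[:,0]); X=o+d*(((P0-o)@n)/(d@n))[:,None]
    u=np.array([np.cos(p)*np.cos(y),np.cos(p)*np.sin(y),np.sin(p)]);v=np.array([-np.sin(y),np.cos(y),0]); a=(X-P0)@u*1000;b=(X-P0)@v*1000
    for s0 in(-20,-40,-60,-80,-100): 
        q=abs(a-s0)<4; print(s0,b[q].min().round(1),b[q].max().round(1),end=' | ')
    print('ext',a.min().round(1),a.max().round(1))
# stop rails (bright, low saturation) in A,B, top at .021
for c in(A,B):
    m=mask(c,(0,0,120),(180,60,255),(150,0,490,190) if c is A else (285,0,610,180)); 
    m=cv2.morphologyEx(m,cv2.MORPH_OPEN,np.ones((3,3)))
    k=big(m); X=onz(c,k[:,0],.021); print('stop n',len(k),cv2.contourArea(k),onz(c,cv2.approxPolyDP(k,5,True)[:,0],.021)[:,:2].round(3).tolist())
E
```

```text
t 4.95 pos [0.6288 0.0987 0.1033] x [0.9684 0.2492 0.005 ] z [ 5.2e-03 -1.0e-04 -1.0e+00] q [-0.02  0.69  1.5   0.    0.95  1.3 ] F [ 0.1 -0.6  0.1] w 0.087 g 0.0
dcm [-0.21  0.09  9.63] turn [ 0.0014 -0.005   0.0005]
-20 -24.9 25.2 | -40 -25.4 25.2 | -60 -25.0 25.1 | -80 -25.6 25.2 | -100 -25.2 25.2 | ext -148.9 -0.2
-20 -27.5 24.8 | -40 -26.9 24.8 | -60 -26.9 24.9 | -80 -26.9 25.0 | -100 -27.2 25.5 | ext -150.4 0.5
stop n 967 4931.5 [[0.547, 0.195], [0.548, 0.184], [0.706, 0.199], [0.734, -0.094], [0.746, -0.097], [0.744, -0.07], [0.734, -0.067], [0.744, -0.066], [0.731, 0.067], [0.721, 0.07], [0.73, 0.075], [0.717, 0.204], [0.711, 0.201], [0.708, 0.21], [0.569, 0.197], [0.566, 0.188], [0.563, 0.197]]
stop n 984 5008.0 [[0.547, 0.195], [0.554, 0.184], [0.706, 0.199], [0.736, -0.098], [0.746, -0.096], [0.743, -0.07], [0.734, -0.068], [0.743, -0.066], [0.732, 0.061], [0.72, 0.07], [0.73, 0.073], [0.717, 0.211], [0.712, 0.202], [0.705, 0.211], [0.571, 0.198], [0.566, 0.188], [0.563, 0.197]]
```

Stand edges lie at ±25 mm about my estimated axis, so its pose is confirmed. The rest point is (0.526, 0.3256, 0.058). Now I'll go down and grasp.

Request:
play_rows(gripper=[-1, -1, -1, -1, -1, -1], delta_pos=[[0, 0, 3], [0, 0, 6], [0, 0, 8], [0, 0, 9.3], [0, 0, 9.3], [0, 0, 9.3]], turn=[[0, 0, 0], [0, 0, 0], [0, 0, 0], [0, 0, 0], [0, 0, 0], [0, 0, 0]])

```text
time: 5.7
position: [0.6276, 0.0988, 0.0084]
tool_rot: [0.992, 0.126, 0.001, 0.0]
ft_force: [0.1, -0.2, 0.1]
grip_width: 0.0868
grip_force: 0.0
```

Request:
play_rows(gripper=[0, 0.3, 1, 1, 1, 1, 1], delta_pos=[[0, 0, 0], [0, 0, 0], [0, 0, 0], [0, 0, 0], [0, 0, 0], [0, 0, 0], [0, 0, 0]], turn=[[0, 0, 0], [0, 0, 0], [0, 0, 0], [0, 0, 0], [0, 0, 0], [0, 0, 0], [0, 0, 0]], squeeze=25)

```text
time: 6.58
position: [0.6271, 0.0986, 0.0078]
tool_rot: [0.992, 0.126, 0.0, 0.0]
ft_force: [0.3, -1.1, 4.4]
grip_width: 0.0621
grip_force: 25.0
```

Gripped at 62.1 mm, which matches the meter's width. I'll lift it and carry it above the stand, pitching 25°.

Request:
play_rows(gripper=[1, 1, 1, 1, 1, 1, 1, 1, 1, 1, 1, 1], delta_pos=[[0, 0, -1], [0, 0, -4], [0, 0, -9], [0, 0, -15], [0, 0, -20], [-1.5, -4.5, -20], [-3, -9, -20], [-5, -14, -20], [-7, -19, -20], [-8.58, -24.63, -20], [-8.58, -24.63, -20], [-8.58, -24.63, -20]], turn=[[0, 0, 0], [0, 0, 0], [0, 0, 0], [0, 0, 0], [0, 0, 0], [0, 0.07, 0], [0, 0.15, 0], [0, 0.25, 0], [0, 0.35, 0], [0, 0.436, 0], [0, 0.436, 0], [0, 0.436, 0]])

```text
time: 8.07
position: [0.4819, 0.3162, 0.2076]
tool_rot: [0.969, 0.123, 0.214, -0.027]
ft_force: [0.9, -0.7, -2.3]
grip_width: 0.0616
grip_force: 25.0
```

```bash
python3 - <<'E'
from m import *
state(); go([.4831,.3145,.153],tool(14.5,25)); go([.5240,.3251,.0624],tool(14.5,25))
c=cam('wrist');d=cam('side')
cv2.imwrite('pics/p1.png',np.hstack([cv2.resize(c['color'],(400,300)),cv2.resize(d['color'][150:400,80:413],(400,300))])[:,:,::-1])
# display centre in tool frame, on plane of top face (dist from TCP .0048-.030)
o=robot.get_obs();R=Ro.from_quat(o['tool_rot']).as_matrix();P=np.array(o['position'])
m=red(c);k=big(m);x,y,w,h=cv2.boundingRect(k);print(x,y,w,h)
D=disp(c,(x,y,x+w,y+h))
try:
    q=cv2.minAreaRect(big(D))[0]; oo,dd=ray(c,q); n=R[:,2]; Q=P-n*.0252; X=oo+dd*(((Q-oo)@n)/(dd@n))[:,None]; print('disp in tool mm',(R.T@(X[0]-P)*1000).round(1))
except Exception as e: print(e)
E
```

```text
t 8.07 pos [0.4819 0.3162 0.2076] x [0.8779 0.2269 0.4217] z [ 0.4083  0.1054 -0.9068] q [ 0.43  0.37  1.89 -0.17  0.46  1.88] F [ 0.9 -0.7 -2.3] w 0.0616 g 25.0
dcm [-2.24  0.2   4.98] turn [ 0.0001  0.001  -0.0001]
dcm [-2.23  0.19 14.98] turn [ 0.0001  0.001  -0.0001]
236 175 165 163
disp in tool mm [ 30.5  -0.6 -25.2]
```

View pics/p1.png

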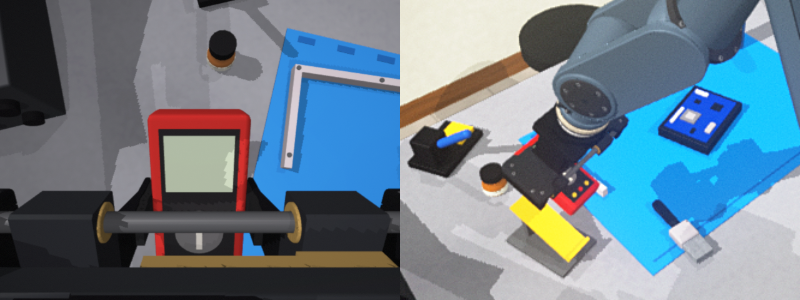

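The meter is held symmetrically with the display facing up and towards the far end; the display centre sits 30.5 mm ahead of the TCP, as expected. I'll descend along the tool axis to just above the plate.

Request:
play_rows(gripper=[1, 1, 1, 1, 1, 1, 1, 1], delta_pos=[[-2.15, 0.2, 2], [-2.15, 0.2, 5], [-2.15, 0.2, 8], [-2.15, 0.2, 11], [-2.15, 0.2, 13], [-2.15, 0.2, 14.2], [-2.15, 0.2, 14.2], [-2.15, 0.2, 14.2]], turn=[[0, 0, 0], [0, 0, 0], [0, 0, 0], [0, 0, 0], [0, 0, 0], [0, 0, 0], [0, 0, 0], [0, 0, 0]])

```text
time: 9.18
position: [0.5225, 0.3237, 0.0703]
tool_rot: [0.969, 0.122, 0.215, -0.027]
ft_force: [-0.9, 0.8, -2.9]
grip_width: 0.0619
grip_force: 25.0
```

```bash
python3 - <<'E'
from m import *
state(); go([.5240,.3251,.0624],tool(14.5,25))
E
```

```text
t 9.18 pos [0.5225 0.3237 0.0703] x [0.8778 0.225  0.423 ] z [ 0.4097  0.1051 -0.9061] q [ 0.41  0.66  1.9  -0.42  0.16  2.13] F [-0.9  0.8 -2.9] w 0.0619 g 25.0
dcm [-0.17 -0.1   0.8 ] turn [ 0.0008 -0.0004 -0.002 ]
```

Request:
play_rows(gripper=[1, 1, 1, 1], delta_pos=[[-0.1, -0.1, 0.3], [-0.1, -0.1, 0.5], [-0.1, -0.1, 0.65], [-0.1, -0.1, 0.65]], turn=[[0, 0, 0], [0, 0, 0], [0, 0, 0], [0, 0, 0]])

```text
time: 9.68
position: [0.5236, 0.3257, 0.0637]
tool_rot: [0.969, 0.123, 0.215, -0.027]
ft_force: [-0.6, 0.2, 0.5]
grip_width: 0.0621
grip_force: 25.0
```

Request:
play_rows(gripper=[1, 1, 1], delta_pos=[[0, 0, 0.1], [0, 0, 0.15], [0, 0, 0.15]], turn=[[0, 0, 0], [0, 0, 0], [0, 0, 0]])

```text
time: 10.05
position: [0.5236, 0.3257, 0.0636]
tool_rot: [0.968, 0.123, 0.215, -0.027]
ft_force: [-6.2, -1.8, 10.6]
grip_width: 0.0621
grip_force: 25.0
```

Contact is along the plate normal at about 12 N, at the expected height. I'll ease off and open.

Request:
play_rows(gripper=[1, 0.6, 0.3, 0, -0.5, -1, -1, -1], delta_pos=[[0, 0, -0.1], [0, 0, -0.1], [0, 0, -0.1], [0, 0, -0.1], [0, 0, -0.1], [0, 0, -0.1], [0, 0, -0.1], [0, 0, -0.1]], turn=[[0, 0, 0], [0, 0, 0], [0, 0, 0], [0, 0, 0], [0, 0, 0], [0, 0, 0], [0, 0, 0], [0, 0, 0]])

```text
time: 11.05
position: [0.5239, 0.3255, 0.0628]
tool_rot: [0.969, 0.123, 0.215, -0.027]
ft_force: [0.2, -0.5, 1.4]
grip_width: 0.0844
grip_force: 0.0
```

Request:
play_rows(gripper=[-1, -1, -1, -1, -1, -1, -1, -1], delta_pos=[[0, 0, -1], [0, 0, -3], [0, 0, -6], [0, 0, -11], [0, 0, -16], [0, 0, -20], [0, 0, -20], [0, 0, -20]], turn=[[0, 0, 0], [0, 0, 0], [0, 0, 0], [0, 0, 0], [0, 0, 0], [0, 0, 0], [0, 0, 0], [0, 0, 0]])

```text
time: 12.05
position: [0.4416, 0.3044, 0.2441]
tool_rot: [0.969, 0.123, 0.214, -0.027]
ft_force: [-0.3, -0.2, -0.5]
grip_width: 0.0867
grip_force: 0.0
```

```bash
python3 - <<'E'
from m import *
state()
c=cam('wrist');d=cam('side');T=cam('top');np.save('w3.npy',c,allow_pickle=True)
cv2.imwrite('pics/p2.png',np.hstack([cv2.resize(c['color'],(400,300)),cv2.resize(d['color'][180:400,100:393],(400,300))])[:,:,::-1])
y=np.radians(14.5);p=np.radians(25);n=np.array([-np.sin(p)*np.cos(y),-np.sin(p)*np.sin(y),np.cos(p)]);u=np.array([np.cos(p)*np.cos(y),np.cos(p)*np.sin(y),np.sin(p)]);v=np.array([-np.sin(y),np.cos(y),0])
P0=np.array([.526,.3256,.058])+n*.030
k=big(red(c)); o,dd=ray(c,k[:,0]); X=o+dd*(((P0-o)@n)/(dd@n))[:,None]; r=cv2.minAreaRect(np.c_[(X-P0)@u,(X-P0)@v].astype(np.float32)*1000); print('meter rel rest (along,across)',[np.round(q,1) for q in r])
E
```

```text
t 12.05 pos [0.4416 0.3044 0.2441] x [0.8779 0.226  0.4221] z [ 0.4088  0.1054 -0.9065] q [ 0.44  0.26  1.93 -0.16  0.52  1.88] F [-0.3 -0.2 -0.5] w 0.0867 g 0.0
meter rel rest (along,across) [array([1.2, 0.1]), array([ 61.5, 123.8]), np.float64(90.0)]
```

View pics/p2.png

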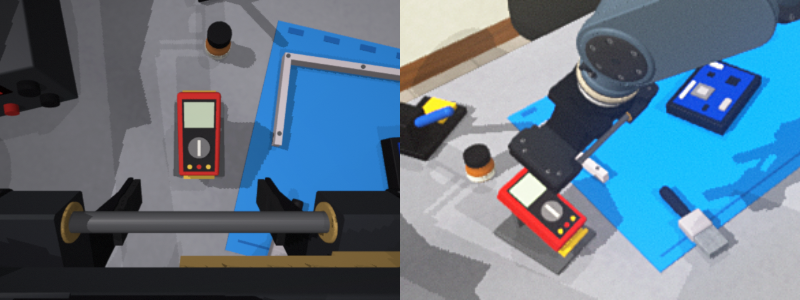

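The meter is well placed: 1.2 mm up-slope and 0.1 mm across from nominal, yaw 0°. The picture shows it resting on the cradle with the display at the top. Next, the carrier, the stop and the obstacles.

```bash
python3 - <<'E'
from m import *
A,B=[np.load(f,allow_pickle=True).item() for f in('w0.npy','w1.npy')]
qs=[]
for c,b in((A,(335,140,500,275)),(B,(445,130,615,265))):
    h=cv2.cvtColor(c['color'],cv2.COLOR_RGB2HSV); m=mask(c,(0,0,0),(180,255,75),b); k=big(m); q=quad(k); qs.append(q)
    print('dark', q.round(1).tolist(), onz(c,q,.027)[:,:2].round(4).tolist(), [np.round(v,1) for v in world_rect(c,k,.027)])
    m=mask(c,(112,150,90),(125,255,255),b);k=big(m); print('board',cv2.contourArea(k),[np.round(v,1) for v in world_rect(c,k,.028)],onz(c,quad(k),.028)[:,:2].round(4).tolist())
for i in range(4): print('tri',tri(A,qs[0][i],B,qs[1][i]).round(4))
# stop inner faces: subpixel line fits on contour points near inner edges at z=.021
for c in(A,B):
    m=mask(c,(0,0,120),(180,60,255),(150,0,490,190) if c is A else (285,0,610,180)); k=big(m); X=onz(c,k[:,0],.021)[:,:2]
    def fit(a,b):
        a,b=np.array(a),np.array(b);d=(b-a)/np.linalg.norm(b-a);n=np.array([-d[1],d[0]]);s=(X-a)@d;l=np.linalg.norm(b-a)
        q=X[(abs((X-a)@n)<.004)&(s>.1*l)&(s<.9*l)];vx,vy,x,y=cv2.fitLine((q*1000).astype(np.float32),cv2.DIST_HUBER,0,.01,.01).ravel();return np.array([x,y]),np.array([vx,vy])
    p1,d1=fit((.706,.199),(.735,-.097)); p2,d2=fit((.548,.184),(.706,.199)); t=np.linalg.solve(np.c_[d1,-d2],p2-p1)
    print('corner',(p1+d1*t[0]).round(1),'ang long',np.degrees(np.arctan2(d1[1],d1[0])).round(2),'short',np.degrees(np.arctan2(d2[1],d2[0])).round(2))
T=cam('top'); print('can cap',onz(T,[423,178],.17).round(3),'spool',onz(T,[466,225],.03).round(3),'dish',onz(T,[462,268],.02).round(3))
E
```

```text
dark [[487.6, 148.6], [485.5, 249.5], [355.2, 262.6], [346.4, 164.3]] [[0.6558, -0.141], [0.5426, -0.1782], [0.4936, -0.0282], [0.6065, 0.0091]] [array([574.5, -84.6]), array([120.3, 159.2]), np.float64(18.2)]
board 10050.0 [array([573.3, -86.2]), array([100.9, 140.8]), np.float64(18.2)] [[0.6423, -0.1363], [0.5481, -0.1689], [0.5042, -0.0356], [0.599, -0.0043]]
dark [[605.7, 140.0], [594.2, 242.5], [456.0, 255.9], [456.0, 156.7]] [[0.6563, -0.141], [0.5426, -0.1781], [0.4919, -0.0211], [0.6046, 0.0157]] [array([573.7, -81.4]), array([120.5, 165.7]), np.float64(18.2)]
board 10214.0 [array([573.5, -86.1]), array([100.6, 140.9]), np.float64(18.2)] [[0.6425, -0.137], [0.5482, -0.1679], [0.5045, -0.0355], [0.5988, -0.0035]]
tri [ 0.656  -0.1407  0.0275]
tri [ 0.5425 -0.1785  0.0266]
tri [ 0.4849 -0.0328  0.001 ]
tri [0.6045 0.0069 0.0029]
corner [706.3 199.3] ang long -84.53 short 5.45
corner [706.4 199.4] ang long -84.49 short 5.47
can cap [[ 0.721 -0.34   0.17 ]] spool [[ 0.631 -0.49   0.03 ]] dish [[ 0.508 -0.478  0.02 ]]
```

Everything is consistent: stop corner (0.7063, 0.1993) at 5.48°, carrier centre (0.5745, −0.0848) at 18.2°, frame top at 27 mm. The plan is to push +x onto the long rail with two spread fingers, turning to 5.5°, then push +y along the rail.

```bash
python3 - <<'E'
from m import *
state(); go([.497,-.110,.244],tool(18.2))
E
```

```text
t 12.25 pos [0.4418 0.3042 0.2427] x [0.879  0.2261 0.4197] z [ 0.4066  0.104  -0.9077] q [ 0.44  0.26  1.93 -0.16  0.52  1.88] F [-0.2 -0.5 -0.5] w 0.0872 g 0.0
dcm [-4.46 41.49 -2.18] turn [ 0.0148 -0.433  -0.065 ]
```

Request:
play_rows(gripper=[-1, 0, 0, 0, 0, 0, 0, 0, 0, 0, 0], delta_pos=[[-0.5, 4, -1], [-1, 9, -2], [-1.5, 14, -2.2], [-2, 19, -2.2], [-2.5, 24, -2.2], [-3, 29, -2.2], [-3.5, 34, -2.2], [-4, 38, -2.2], [-4.46, 41.5, -2.2], [-4.46, 41.5, -2.2], [-4.46, 41.5, -2.2]], turn=[[0, 0, 0], [0.002, -0.06, -0.01], [0.004, -0.12, -0.02], [0.007, -0.2, -0.03], [0.009, -0.27, -0.04], [0.012, -0.34, -0.05], [0.014, -0.4, -0.06], [0.0148, -0.433, -0.065], [0.0148, -0.433, -0.065], [0.0148, -0.433, -0.065], [0.0148, -0.433, -0.065]])

```text
time: 13.62
position: [0.4966, -0.1092, 0.2444]
tool_rot: [0.987, 0.158, 0.0, -0.001]
ft_force: [-0.8, 0.7, 0.8]
grip_width: 0.0436
grip_force: 0.0
```

```bash
python3 - <<'E'
from m import *
state(); go([.497,-.110,.010],tool(18.2))
E
```

```text
t 13.62 pos [ 0.4966 -0.1092  0.2444] x [0.95   0.3121 0.0013] z [ 4.0e-04  2.8e-03 -1.0e+00] q [-0.44  0.34  1.69  0.    1.11  0.81] F [-0.8  0.7  0.8] w 0.0436 g 0.0
dcm [-1.000e-02  1.500e-01  2.344e+01] turn [-0.0026 -0.0013 -0.0002]
```

Request:
play_rows(gripper=[0, 0, 0, 0, 0, 0, 0], delta_pos=[[-0.3, 0, 5], [-0.3, 0, 10], [-0.3, 0, 15], [-0.3, 0, 20], [-0.3, 0, 22.5], [-0.3, 0, 23.4], [-0.3, 0, 23.4]], turn=[[0, 0, 0], [0, 0, 0], [0, 0, 0], [0, 0, 0], [0, 0, 0], [0, 0, 0], [0, 0, 0]])

```text
time: 14.5
position: [0.495, -0.1097, 0.0114]
tool_rot: [0.987, 0.159, 0.001, -0.001]
ft_force: [-0.3, -0.1, -0.1]
grip_width: 0.0435
grip_force: 0.0
```

```bash
python3 - <<'E'
from m import *
state(); go([.5085,-.1065,.010],tool(18.2)); go([.599,-.0855,.010],tool(5.5))
E
```

```text
t 14.5 pos [ 0.495  -0.1097  0.0114] x [0.9496 0.3136 0.0025] z [ 0.0022  0.0015 -1.    ] q [-0.44  0.73  1.88  0.    0.53  0.81] F [-0.3 -0.1 -0.1] w 0.0435 g 0.0
dcm [1.38 0.12 0.14] turn [-0.0007 -0.0025  0.0013]
dcm [10.64  0.96  0.17] turn [-0.001  -0.0024  0.223 ]
```

Request:
play_rows(gripper=[0, 0, 0, 0, 0, 0, 0, 0, 0, 0, 0, 0], delta_pos=[[0.7, 0.05, 0], [1.2, 0.1, 0], [1.6, 0.1, 0], [2.3, 0.1, 0], [3.2, 0.1, 0], [4.2, 0.2, 0], [5.2, 0.3, 0], [6.2, 0.4, 0], [7.2, 0.5, 0], [8.2, 0.6, 0], [9.2, 0.8, 0], [10, 0.9, 0]], turn=[[0, 0, 0], [0, 0, 0], [0, 0, 0], [0, 0, 0.02], [0, 0, 0.045], [0, 0, 0.07], [0, 0, 0.095], [0, 0, 0.12], [0, 0, 0.145], [0, 0, 0.17], [0, 0, 0.195], [0, 0, 0.215]])

```text
time: 16.0
position: [0.5943, -0.0879, 0.0115]
tool_rot: [0.999, 0.051, 0.002, -0.0]
ft_force: [-1.8, -1.2, -1.3]
grip_width: 0.0432
grip_force: 0.9
```

Request:
play_rows(gripper=[0, 0, 0], delta_pos=[[0.2, 0, 0], [0.2, 0, 0], [0.2, 0, 0]], turn=[[0, 0, 0.01], [0, 0, 0.01], [0, 0, 0.01]])

```text
time: 16.38
position: [0.5954, -0.0878, 0.0119]
tool_rot: [0.999, 0.046, 0.002, -0.0]
ft_force: [0.1, 0.6, -0.3]
grip_width: 0.0431
grip_force: 0.0
```

```bash
cat >> m.py <<'E'
CO=np.array([.7063,.1993]);TH=np.radians(5.48);RS=np.array([[np.cos(TH),-np.sin(TH)],[np.sin(TH),np.cos(TH)]])
def W(x,y): return CO+RS@np.array([x,y])
def carrier(c,box=None,z=.028):
    m=mask(c,(112,150,70),(125,255,255),box)
    if box is None: m[300:]=0
    k=big(m); (x,y),wh,a=world_rect(c,k,z); s=RS.T@(np.array([x,y])/1000-CO)*1000
    print('board c',np.round([x,y],1),'size',np.round(wh,1),'ang',round(a,2),'stop frame mm',s.round(1)); return k
E
python3 - <<'E'
from m import *
state(); o=robot.get_obs(); print('tcp stop frame',(RS.T@(np.array(o['position'][:2])-CO)*1000).round(1))
c=cam('wrist'); carrier(c)
cv2.imwrite('pics/p3.png',np.hstack([cv2.resize(c['color'],(400,300)),cv2.resize(cam('top')['color'][140:340,180:447],(400,300))])[:,:,::-1])
E
```

```text
t 16.38 pos [ 0.5954 -0.0878  0.0119] x [0.9957 0.0924 0.0044] z [ 4.3e-03  8.0e-04 -1.0e+00] q [-0.33  0.79  1.63  0.    0.71  1.14] F [ 0.1  0.6 -0.3] w 0.0431 g 0.0
tcp stop frame [-137.8 -275.2]
board c [667.6 -80.7] size [100.4 140.8] ang 5.63 stop frame mm [ -65.3 -275. ]
```

View pics/p3.png

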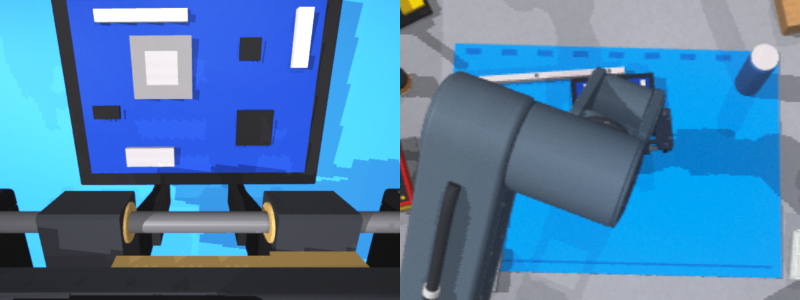

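The carrier is at stop-frame (−65, −275) mm and 5.6°, parallel to the long rail with a gap of about 5 mm. The pictures show both fingers on its near side. I'll move to its right (short) side with a quarter turn.

Request:
play_rows(gripper=[0, 0, 0, 0, 0, 0, 0, 0, 0, 0, 0, 0], delta_pos=[[-1.5, 0, 0], [-2.5, 0, -5], [-2.5, 0, -10], [-1, 2, -13], [1, 4, -13], [3, 6, -13], [5, 8, -13], [7.3, 10.4, -13], [7.3, 10.4, -13], [7.3, 10.4, -13], [7.3, 10.4, -13], [7.3, 10.4, -13]], turn=[[0, 0, 0], [0, 0, 0], [0, 0, -0.15], [0, 0, -0.33], [0, 0, -0.51], [0, 0, -0.69], [0, 0, -0.87], [0, 0, -1.05], [0, 0, -1.23], [0, 0, -1.41], [0, 0, -1.573], [0, 0, -1.573]])

```text
time: 17.98
position: [0.6766, -0.1845, 0.1417]
tool_rot: [0.673, 0.739, 0.001, 0.001]
ft_force: [0.1, -0.0, -0.2]
grip_width: 0.0432
grip_force: 0.0
```

```bash
python3 - <<'E'
from m import *
state(); carrier(cam('wrist'))
go([*W(-.065,-.380),.010],tool(95.5))
E
```

```text
t 17.98 pos [ 0.6766 -0.1845  0.1417] x [-0.0928  0.9957  0.001 ] z [ 0.0026  0.0013 -1.    ] q [-0.43  0.72  1.29  0.    1.13 -0.52] F [ 0.1 -0.  -0.2] w 0.0432 g 0.0
board c [668.7 -89.7] size [101.2 122.7] ang 5.58 stop frame mm [ -65.  -284.1]
dcm [-0.09  0.08 13.17] turn [ 0.0028 -0.001  -0.0039]
```

Request:
play_rows(gripper=[0, 0, 0, 0, 0, 0], delta_pos=[[-0.1, 0.1, 4], [-0.1, 0.1, 8], [-0.1, 0.1, 11], [-0.1, 0.1, 13], [-0.1, 0.1, 13.15], [-0.1, 0.1, 13.15]], turn=[[0, 0, 0], [0, 0, 0], [0, 0, 0], [0, 0, 0], [0, 0, 0], [0, 0, 0]])

```text
time: 18.77
position: [0.6791, -0.1856, 0.0113]
tool_rot: [0.673, 0.74, 0.002, 0.002]
ft_force: [-0.2, 0.3, -0.2]
grip_width: 0.0437
grip_force: 0.0
```

```bash
python3 - <<'E'
from m import *
state(); go([*W(-.065,-.3645),.010],tool(95.5));go([*W(-.064,-.1795),.010],tool(95.5))
E
```

```text
t 18.77 pos [ 0.6791 -0.1856  0.0113] x [-9.450e-02  9.955e-01 -1.000e-04] z [ 4.5e-03  3.0e-04 -1.0e+00] q [-0.43  0.88  1.35  0.    0.91 -0.52] F [-0.2  0.3 -0.2] w 0.0437 g 0.0
dcm [ 1.61 -0.12  0.13] turn [ 0.0045  0.0001 -0.0014]
dcm [20.11 -0.04  0.13] turn [ 0.0045  0.0001 -0.0014]
```

Request:
play_rows(gripper=[0, 0, 0, 0, 0, 0, 0, 0, 0, 0, 0, 0], delta_pos=[[0.7, -0.05, 0], [1.2, -0.05, 0], [1.6, -0.05, 0], [2.2, -0.05, 0], [3, -0.05, 0], [4, -0.05, 0], [5, -0.05, 0], [6, -0.05, 0], [7, -0.05, 0], [8, -0.05, 0], [9, -0.05, 0], [10, -0.05, 0]], turn=[[0, 0, 0], [0, 0, 0], [0, 0, 0], [0, 0, 0], [0, 0, 0], [0, 0, 0], [0, 0, 0], [0, 0, 0], [0, 0, 0], [0, 0, 0], [0, 0, 0], [0, 0, 0]])

```text
time: 20.27
position: [0.668, -0.085, 0.0103]
tool_rot: [0.673, 0.74, 0.001, 0.0]
ft_force: [0.0, -4.7, 3.0]
grip_width: 0.0436
grip_force: 2.2
```

Request:
play_rows(gripper=[0, 0, 0, 0, 0, 0, 0, 0, 0, 0, 0], delta_pos=[[1, 0, 0], [2, 0, 0], [3, 0, 0], [4, 0, 0], [5, 0, 0], [6, 0, 0], [7, 0, 0], [8, 0, 0], [8.5, 0, 0], [8.8, 0, 0], [8.8, 0, 0]], turn=[[0, 0, 0], [0, 0, 0], [0, 0, 0], [0, 0, 0], [0, 0, 0], [0, 0, 0], [0, 0, 0], [0, 0, 0], [0, 0, 0], [0, 0, 0], [0, 0, 0]])

```text
time: 21.65
position: [0.6594, 0.0026, 0.0101]
tool_rot: [0.673, 0.74, 0.001, -0.0]
ft_force: [1.1, -0.8, 0.6]
grip_width: 0.0438
grip_force: 0.4
```

```bash
python3 - <<'E'
from m import *
state(); o=robot.get_obs(); print('tcp stop frame',(RS.T@(np.array(o['position'][:2])-CO)*1000).round(1))
c=cam('wrist'); carrier(c); save(c,'w5.png')
E
```

```text
t 21.65 pos [0.6594 0.0026 0.0101] x [-0.0948  0.9955  0.0021] z [ 0.0017  0.0023 -1.    ] q [-0.17  0.84  1.47  0.    0.82 -0.26] F [ 1.1 -0.8  0.6] w 0.0438 g 0.4
tcp stop frame [ -65.4 -191.3]
board c [652.8  72.4] size [100.8 100.2] ang 5.51 stop frame mm [ -65.3 -121.2]
```

View pics/w5.png

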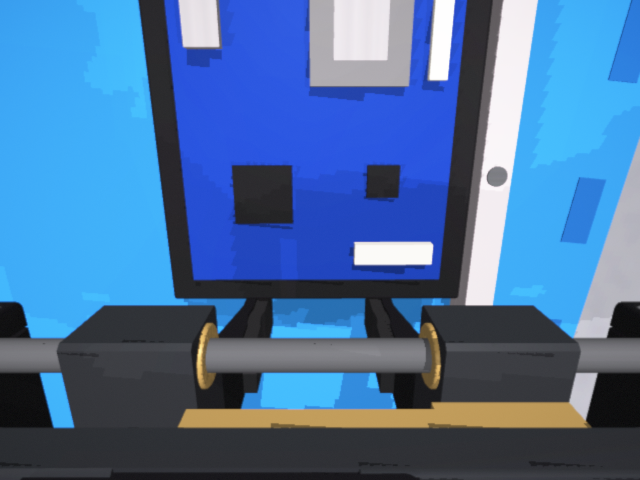

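The carrier is parallel to the long rail with a narrow gap, and the fingers are square on its short side. About 20 mm remains to the short rail. I'll push gently until contact.

Request:
play_rows(gripper=[0, 0, 0, 0, 0], delta_pos=[[0.6, 0, 0], [1.1, 0, 0], [1.5, 0, 0], [1.8, 0, 0], [1.9, 0, 0]], turn=[[0, 0, 0], [0, 0, 0], [0, 0, 0], [0, 0, 0], [0, 0, 0]])

```text
time: 22.32
position: [0.6577, 0.0212, 0.0102]
tool_rot: [0.673, 0.74, 0.001, 0.0]
ft_force: [-0.0, -1.8, -0.9]
grip_width: 0.0436
grip_force: 0.8
```

Request:
play_rows(gripper=[0, 0, 0, 0], delta_pos=[[0.1, 0, 0], [0.2, 0, 0], [0.3, 0, 0], [0.3, 0, 0]], turn=[[0, 0, 0], [0, 0, 0], [0, 0, 0], [0, 0, 0]])

```text
time: 22.82
position: [0.6578, 0.0233, 0.0105]
tool_rot: [0.673, 0.74, 0.001, 0.001]
ft_force: [-0.0, -3.3, -0.4]
grip_width: 0.0432
grip_force: 1.7
```

Request:
play_rows(gripper=[0, 0, 0, 0], delta_pos=[[0.1, 0, 0], [0.2, 0, 0], [0.2, 0, 0], [0.2, 0, 0]], turn=[[0, 0, 0], [0, 0, 0], [0, 0, 0], [0, 0, 0]])

```text
time: 23.32
position: [0.6578, 0.0234, 0.0105]
tool_rot: [0.672, 0.74, 0.0, 0.002]
ft_force: [0.5, -8.4, -2.0]
grip_width: 0.0435
grip_force: 4.3
```

Contact with the short rail: motion has stopped at 8 N. Now I'll go round to the near long side.

Request:
play_rows(gripper=[0, 0, 0, 0, 0, 0, 0, 0, 0, 0, 0, 0], delta_pos=[[-1.5, 0, 0], [-2.5, 0, -4], [-2.5, 0, -8], [-1, -1, -13], [1, -3, -13], [3, -5, -13], [5, -7, -13], [7, -9, -13], [8.7, -9.9, -13], [8.7, -9.9, -13], [8.7, -9.9, -13], [8.7, -9.9, -13]], turn=[[0, 0, 0], [0, 0, 0], [0, 0, 0.15], [0, 0, 0.33], [0, 0, 0.51], [0, 0, 0.69], [0, 0, 0.87], [0, 0, 1.05], [0, 0, 1.23], [0, 0, 1.41], [0, 0, 1.573], [0, 0, 1.573]])

```text
time: 24.82
position: [0.5506, 0.1032, 0.1406]
tool_rot: [0.999, 0.047, 0.002, -0.001]
ft_force: [-0.3, -0.9, 0.3]
grip_width: 0.0435
grip_force: 0.0
```

```bash
python3 - <<'E'
from m import *
state(); carrier(cam('wrist')); c=np.load('w1.npy',allow_pickle=True).item(); print('brush',onz(c,[[325,250],[305,312]],.015)[:,:2].round(3).tolist())
go([*W(-.160,-.080),.010],tool(5.5))
E
```

```text
t 24.82 pos [0.5506 0.1032 0.1406] x [0.9955 0.0944 0.0034] z [ 0.0032  0.0022 -1.    ] q [-0.02  0.55  1.68  0.    0.91  1.46] F [-0.3 -0.9  0.3] w 0.0435 g 0.0
board c [649.3 113.4] size [100.8 141.1] ang 5.48 stop frame mm [-64.9 -80. ]
brush [[0.463, 0.135], [0.374, 0.142]]
dcm [ 0.38 -0.08 13.05] turn [-0.0017 -0.0033 -0.0006]
```

Request:
play_rows(gripper=[0, 0, 0, 0, 0, 0], delta_pos=[[0, 0, 4], [0, 0, 8], [0, 0, 11], [0, 0, 12.7], [0, 0, 13], [0, 0, 13]], turn=[[0, 0, 0], [0, 0, 0], [0, 0, 0], [0, 0, 0], [0, 0, 0], [0, 0, 0]])

```text
time: 25.62
position: [0.5515, 0.103, 0.0109]
tool_rot: [0.999, 0.047, 0.002, -0.001]
ft_force: [0.2, 0.0, 0.1]
grip_width: 0.0434
grip_force: 0.0
```

Request:
play_rows(gripper=[0, 0, 0, 0, 0, 0, 0, 0, 0, 0], delta_pos=[[0.7, -0.05, 0], [1.4, -0.05, 0], [2, -0.05, 0], [2.4, -0.05, 0], [2.7, -0.05, 0], [3, -0.05, 0], [3.2, -0.05, 0], [3.4, -0.05, 0], [3.4, -0.05, 0], [3.4, -0.05, 0]], turn=[[0, 0, 0], [0, 0, 0], [0, 0, 0], [0, 0, 0], [0, 0, 0], [0, 0, 0], [0, 0, 0], [0, 0, 0], [0, 0, 0], [0, 0, 0]])

```text
time: 26.88
position: [0.5827, 0.1065, 0.01]
tool_rot: [0.999, 0.047, -0.001, -0.001]
ft_force: [-5.8, -0.4, 3.2]
grip_width: 0.0436
grip_force: 2.6
```

```bash
python3 - <<'E'
from m import *
state(); o=robot.get_obs(); print('tcp stop frame',(RS.T@(np.array(o['position'][:2])-CO)*1000).round(1))
E
```

```text
t 26.88 pos [0.5827 0.1065 0.01  ] x [ 0.9957  0.093  -0.0013] z [-0.0014  0.001  -1.    ] q [-0.01  0.79  1.65  0.    0.7   1.47] F [-5.8 -0.4  3.2] w 0.0436 g 2.6
tcp stop frame [-131.9  -80.5]
```

Request:
play_rows(gripper=[0, 0, 0, 0, 0], delta_pos=[[0.1, 0, 0], [0.2, 0, 0], [0.3, 0, 0], [0.3, 0, 0], [0.3, 0, 0]], turn=[[0, 0, 0], [0, 0, 0], [0, 0, 0], [0, 0, 0], [0, 0, 0]])

```text
time: 27.5
position: [0.5827, 0.1066, 0.01]
tool_rot: [0.999, 0.047, -0.004, -0.0]
ft_force: [-10.5, -2.8, 6.7]
grip_width: 0.0434
grip_force: 5.0
```

Request:
play_rows(gripper=[0, 0, 0], delta_pos=[[0.1, 0, 0], [0.1, 0, 0], [0.1, 0, 0]], turn=[[0, 0, 0], [0, 0, 0], [0, 0, 0]])

```text
time: 27.88
position: [0.5827, 0.1066, 0.01]
tool_rot: [0.999, 0.047, -0.005, -0.0]
ft_force: [-10.9, -3.0, 8.5]
grip_width: 0.0437
grip_force: 5.8
```

Firm contact with the long rail (11 N, no motion). I'll back off, rise and check.

Request:
play_rows(gripper=[0, 0, 0, 0, 0, 0, 0, 0, 0], delta_pos=[[-1, 0, 0], [-2, 0, 0], [-4, 0, -2], [-5, 0, -7], [-6, 0, -13], [-6, 0, -19], [-6, 0, -25], [-6, 0, -25], [-6, 0, -25]], turn=[[0, 0, 0], [0, 0, 0], [0, 0, 0], [0, 0, 0], [0, 0, 0], [0, 0, 0], [0, 0, 0], [0, 0, 0], [0, 0, 0]])

```text
time: 29.0
position: [0.528, 0.1012, 0.2601]
tool_rot: [0.999, 0.046, 0.002, -0.001]
ft_force: [-0.1, 0.3, 0.2]
grip_width: 0.044
grip_force: 0.0
```

```bash
python3 - <<'E'
from m import *
state(); c=cam('wrist'); k=carrier(c)
# profile across the gaps at rail/carrier: brightness sampled on plane z=.021..; print visible strip widths
g=cv2.cvtColor(c['color'],cv2.COLOR_RGB2HSV)
def prof(a,b,name):
    P=np.array([[*W(*(np.array(a)+(np.array(b)-a)*t)),.024] for t in np.linspace(0,1,41)]); u=proj(c,P).round().astype(int)
    print(name,''.join('K' if v<70 else 'W' if s<70 else 'B' for v,s in ((g[y,x,2],g[y,x,1]) if 0<=x<640 and 0<=y<480 else (0,0) for x,y in u)))
for y in(-.02,-.05,-.08,-.11,-.14): prof((-.02,y),(.02,y),f'long y={y}')
for x in(-.02,-.04,-.08,-.11): prof((x,-.02),(x,.02),f'short x={x}')
for n,S in(('side',cam('side')),): 
    m=mask(S,(112,150,70),(125,255,255),(180,190,380,330)); print(cv2.contourArea(big(m)))
# meter on stand again
S=cam('side')
y=np.radians(14.5);p=np.radians(25);nn=np.array([-np.sin(p)*np.cos(y),-np.sin(p)*np.sin(y),np.cos(p)]);u=np.array([np.cos(p)*np.cos(y),np.cos(p)*np.sin(y),np.sin(p)]);v=np.array([-np.sin(y),np.cos(y),0]);P0=np.array([.526,.3256,.058])+nn*.030
m=red(c);m[300:]=0;k=big(m);o,dd=ray(c,k[:,0]);X=o+dd*(((P0-o)@nn)/(dd@nn))[:,None];print('red area',cv2.contourArea(k),[np.round(q,1) for q in cv2.minAreaRect(np.c_[(X-P0)@u,(X-P0)@v].astype(np.float32)*1000)])
E
```

```text
t 29.0 pos [0.528  0.1012 0.2601] x [0.9957 0.0928 0.0035] z [ 0.0034  0.0013 -1.    ] q [-0.02  0.36  1.61  0.    1.17  1.46] F [-0.1  0.3  0.2] w 0.044 g 0.0
board c [654.7 113.9] size [100.6 141.3] ang 5.37 stop frame mm [-59.6 -80.1]
long y=-0.02 BBBBBBBBBBBBBKKKKKKKWWWWWWWKKKKKKKKKKKKKK
long y=-0.05 WWWWWWWWBBBBBKKKKKKKWWWWWWKKKKKKKKKKKKKKK
long y=-0.08 BBBBBBBBBBBBBKKKKKKKWWWWWWKKKKKKKKKKKKKKK
long y=-0.11 BBBBBBBBBBBBBKKKKKKKWWWWWWKKKKKKKKKKKKKKK
long y=-0.14 WWWWWWWWBBBBKKKKKKKKWWWWWWKKKKKKKKKKKKKKK
short x=-0.02 BBBBBBBBBBBBKKKKKKKKWWWWWWWWWWWWBBBBBBBBB
short x=-0.04 BBBBBBBBBBBBKKKKKKKKWWWWWWWWWWWBBBBBBBBBB
short x=-0.08 BBBBBBBBBBBBKKKKKKKKWWWWWWWWWWWWBBBBBBBBB
short x=-0.11 BBBBBBBBBBBBKKKKKKKKWWWWWWWWWWWWBBBBBBBBB
1343.5
red area 10513.5 [array([ 5.3, -9.4]), array([ 77. , 132.2]), np.float64(89.9)]
```

The carrier is home: measured at (−59.6, −80.1) mm in the stop frame against (−60, −80), and the frame meets both rails all along with no mat showing between. The robot is clear of everything, so I'm handing in.

```bash
python3 -c "
from rig import robot
print(robot.hand_in())"
```

```text
the job is handed in; nothing more can be done
None
```

The job is handed in: the meter rests on the stand within about 1 mm of nominal, display end up-slope, and the carrier measured within 0.5 mm of home against both rails, at about 29 s. I viewed 11 pictures, one over the limit of 10, and I did not re-measure the bystanders at the end, though no planned move went near them.

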